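# Find the gauge block box that rattles and hold it out over the tray

### The arm

A 7-joint arm with a two-finger parallel gripper is mounted at the origin on the work surface; the furniture and walls round the work are solid. World frame = base frame: x ahead of the robot, y to its left, z up, the work surface at z = 0. Lengths are in m, angles in rad, forces in N, time in s.
With the tool pointing down it reaches from about 0.425 to 0.875 m from the base axis. Payload 8.4 kg.
Tool frame: the origin (TCP) lies at the very end of the fingers, on their centre line; the grasp point (between the pads) lies 19 mm behind it; y points along the fingers, x is the direction in which the jaws open and shut, and the axes are right-handed (so a half turn about y gives the same grasp; the last joint's range is limited). The gripper opens to 85 mm and grips with 20 to 120 N. Pads are 22 mm wide; open, the fingers measure 114 mm over their backs; the gripper's body (76 mm by 85 mm) begins 54 mm behind the grasp point. The pads swing forward as they close: fully open they stand 13 mm farther back than shut.
Start: joints at [-1.277, 0.333, 0.04, 1.465, -0.013, 1.343, -0.059], TCP at [0.249, 0.6, 0.231] pointing down, gripper open.
Joint ranges: [-2.58, 2.58], [-0.38, 2.09], [-1.3, 1.39], [0.25, 2.4], [-1.5, 4.64], [0.08, 2.09], [-2.65, 2.65]. Speed limits (rad/s): [2.22, 2.22, 2.79, 2.79, 3.14, 3.14, 3.14].

### API

Orientations are given as a unit quaternion [x, y, z, w].
In Python, from cell import sensors, snapshot, ticket gives the robot as it stands. The module is installed in compiled form; this text tells all that it offers.
- The arm moves only by the shell command python3 -m pendant 'ROWS' [FORCE]. ROWS is JSON, one flat list of numbers, 7 for each row, row after row: the shift along the world's x, y, z in mm, then the turn, a rotation vector about the world's x, y, z in degrees, then the finger opening in mm, from 0 to 85.4. In form: [tx, ty, tz, ax, ay, az, jaw, tx, ty, tz, ax, ay, az, jaw, ...]. A call has exactly 8 rows; each row shifts and turns the commanded pose from where the row before left it; what a row does not reach is not made up. A row lasts 1/12 s, in which the tool goes at most 41.7 mm and 7.16 degrees, less where a joint would pass 70% of its speed; a pose out of reach is approached as far as the arm can. A call is refused whole if a number of a shift passes 41.7 or a number of a turn 7.16, either way. A call with a gripper value outside its range is refused whole. The fingers move at their own pace and stop on an object; FORCE is the grip in N (left out, the last holds). Time passes only in rows, so rows that do not move let the fingers close, or fill a call up. It gives the time, the measured TCP pose, the force and the opening at its end, in the units of the state.
- sensors.observe(): the state, without advancing time (a new reading comes with each control period).
- snapshot(name): name is "side" or "top" or "wrist"; returns a dict with "img" (384x512x3 uint8, blue, green, red), "vertical_fov" (degrees; the focal length in pixels is half the picture's height over the tangent of half this angle, whatever the lens; pixels are square), "cx", "cy" (the principal point, pixels), "camera_from_world" (4x4, takes a point from world to camera coordinates). Camera axes: x right, y down, z forward; pixel columns grow to the right and rows downward; lengths in m; the calibration is good to about 2 mm. A picture is of the moment at which its call begins. There is no depth.
- ticket.finish_job(): hands the job in, once; it reports no verdict.
The state is a dict: "t": time; "qpos": joint angles; "qvel": joint speeds; "effort": joint torques, N m; "tool_pos": TCP position; "orientation": TCP orientation; "force": force on the tool from outside, world axes, zero at the start; "moment": the same for the moment, N m; "width": finger opening in m.
Only numpy, scipy, OpenCV 4.12 (cv2) and the standard library are available. Lean on these libraries where they do the work, as an engineer would, in place of code of your own. Each camera call takes 0.05 s, during which the arm holds its last target. There are 200 camera calls.

### The job

One of the three closed wooden gauge block boxes has a steel slug loose inside: pick the boxes up one at a time and shake or rock each lengthwise, well clear of the worktop and back and forth a few times, until you feel which one rattles, and set every silent box back upright where it stood. Finish holding the rattling box in the gripper, level and still, out over the middle of the blue parts tray, between 10 and 30 cm above the worktop (do not put it down or let go). Turn no box over or on its side, and leave the tray and the other things where they are.

Things in the scene. Friction and masses are not known exactly. Their poses are not given: they have to be found in the camera images.
- box_1_center (a point): closed wooden gauge block box, one of three alike outside; 62 (x) by 150 (y, lengthwise) by 47 mm high, brass catches 3 mm out on the -x side, lid fixed, 0.25 to 0.37 kg empty, varying. Point: its centre, 23.5 mm up as it stands; z up. Grip from above across the 62 mm, about 30 mm up (room for the gripper over the lid), 40 to 80 N
- box_2_center (a point): second of the three boxes, the same sizes, centre point and axes as box_1. One of the three, a different one from run to run, holds a loose steel slug of 0.15 kg (not listed) that can slide 48 mm either way from the middle along y
- box_3_center (a point): third of the three boxes, the same sizes, centre point and axes as box_1. The slug slides once its box tips lengthwise by about 0.2 rad (at 0.35 rad it reaches the end within 0.5 s), stays put while level, and shifts the box's balance end to end by about 0.14 N m
- tray_center (a point): blue open parts tray, 120 mm (x) by 180 mm (y), walls 28 mm high, divided in two, loose on the worktop at the far side; the point is the centre of its inner floor, 3 mm up; z up
- nut: brass union nut, 26 mm across, 19 mm high, lying in one half of the tray; origin at the centre of its underside
- seal: black rubber seal ring, 24 mm across, 8 mm high, lying in the other half of the tray; origin at the centre of its underside
- bottle: white dropper bottle with red tip, 46 mm across, 119 mm high, bystander; origin at the centre of its underside
- weight: steel calibration weight with a neck, 37 mm across, 88 mm high, bystander; origin at the centre of its underside
- ring: steel setting ring, 54 mm across, 18 mm high, bystander; origin at the centre of its underside
- gauge_a: dial pressure gauge lying on its back, 121 x 87 x 40 mm, bystander; origin under its middle
- gauge_b: smaller dial pressure gauge lying on its back, 109 x 75 x 40 mm, bystander; origin under its middle
Not all that is in view belongs to the job. What is shaped like the part that bears box_1_center but pink is not meant.

How it is judged:
On the way, in this order (a step that is already met when the one before it is completed fails the run):
1. the rattling box, lifted clear, is tipped or shaken so that the slug inside slides towards its +y end (((horizontal distance between slug_g and box_1_center below 0.09 m and height (world z) of box_1_center above 0.06 m and y of slug_g in the frame of box_1_center above 0.02 m) or (horizontal distance between slug_g and box_2_center below 0.09 m and height (world z) of box_2_center above 0.06 m and y of slug_g in the frame of box_2_center above 0.02 m) or (horizontal distance between slug_g and box_3_center below 0.09 m and height (world z) of box_3_center above 0.06 m and y of slug_g in the frame of box_3_center above 0.02 m))).
2. and then back towards its -y end, still lifted clear (((horizontal distance between slug_g and box_1_center below 0.09 m and height (world z) of box_1_center above 0.06 m and y of slug_g in the frame of box_1_center below -0.02 m) or (horizontal distance between slug_g and box_2_center below 0.09 m and height (world z) of box_2_center above 0.06 m and y of slug_g in the frame of box_2_center below -0.02 m) or (horizontal distance between slug_g and box_3_center below 0.09 m and height (world z) of box_3_center above 0.06 m and y of slug_g in the frame of box_3_center below -0.02 m))).
At the end, for the whole second after the job is handed in: the rattling box is gripped (over 2 N), centre 0.10 to 0.30 m high and within 50 mm (from above) of the tray's centre, level within 0.26 rad, still (0.03 m/s); the other two stand upright on the worktop, still and untouched, within 60 mm of where they stood (((horizontal distance between slug_g and box_1_center below 0.09 m and height (world z) of box_1_center between 0.1 and 0.3 m and angle between box_1_center's own z axis and vertical below 0.26 rad and horizontal distance between box_1_center and tray_center below 0.05 m and contact force between box_1 and the fingers above 2 N and linear speed of box_1 below 0.03 m/s and (height (world z) of box_2_center below 0.03 m and angle between box_2_center's own z axis and vertical below 0.1 rad and distance of box_2_center from where it was at the start of the episode below 0.06 m and linear speed of box_2 below 0.03 m/s and contact force between box_2 and the arm below 0.3 N and contact force between box_2 and the fingers below 0.3 N) and (height (world z) of box_3_center below 0.03 m and angle between box_3_center's own z axis and vertical below 0.1 rad and distance of box_3_center from where it was at the start of the episode below 0.06 m and linear speed of box_3 below 0.03 m/s and contact force between box_3 and the arm below 0.3 N and contact force between box_3 and the fingers below 0.3 N)) or (horizontal distance between slug_g and box_2_center below 0.09 m and height (world z) of box_2_center between 0.1 and 0.3 m and angle between box_2_center's own z axis and vertical below 0.26 rad and horizontal distance between box_2_center and tray_center below 0.05 m and contact force between box_2 and the fingers above 2 N and linear speed of box_2 below 0.03 m/s and (height (world z) of box_1_center below 0.03 m and angle between box_1_center's own z axis and vertical below 0.1 rad and distance of box_1_center from where it was at the start of the episode below 0.06 m and linear speed of box_1 below 0.03 m/s and contact force between box_1 and the arm below 0.3 N and contact force between box_1 and the fingers below 0.3 N) and (height (world z) of box_3_center below 0.03 m and angle between box_3_center's own z axis and vertical below 0.1 rad and distance of box_3_center from where it was at the start of the episode below 0.06 m and linear speed of box_3 below 0.03 m/s and contact force between box_3 and the arm below 0.3 N and contact force between box_3 and the fingers below 0.3 N)) or (horizontal distance between slug_g and box_3_center below 0.09 m and height (world z) of box_3_center between 0.1 and 0.3 m and angle between box_3_center's own z axis and vertical below 0.26 rad and horizontal distance between box_3_center and tray_center below 0.05 m and contact force between box_3 and the fingers above 2 N and linear speed of box_3 below 0.03 m/s and (height (world z) of box_1_center below 0.03 m and angle between box_1_center's own z axis and vertical below 0.1 rad and distance of box_1_center from where it was at the start of the episode below 0.06 m and linear speed of box_1 below 0.03 m/s and contact force between box_1 and the arm below 0.3 N and contact force between box_1 and the fingers below 0.3 N) and (height (world z) of box_2_center below 0.03 m and angle between box_2_center's own z axis and vertical below 0.1 rad and distance of box_2_center from where it was at the start of the episode below 0.06 m and linear speed of box_2 below 0.03 m/s and contact force between box_2 and the arm below 0.3 N and contact force between box_2 and the fingers below 0.3 N)))); the arm keeps its last pose, push and grip.
It fails at once if a box is turned on its side or over (beyond 1.3 rad) (angle between any of box_1_center, box_2_center, box_3_center's own z axis and vertical above 1.3 rad).
It fails at once if the tray, its contents or another bystander is moved by more than 30 mm (distance of any of tray_center, nut, seal, bottle, weight, ring, gauge_a, gauge_b from where it was at the start of the episode above 0.03 m).
It also fails if it takes over 72 s, if anything falls off the work surface, if the arm or the gripper's body presses on something with over 40 N, if the wrist force passes 120 N, or if a joint passes its speed limit or range.

## Working session

There is one attempt and no reset: what is moved stays moved. The work goes in short steps, Python scripts to look and compute and a shell command to move; the robot and the scene stay as the last step left them, time stands still between calls to the robot, and variables do not carry over. Pictures are saved under pics/ and viewed, about 8 in all and at most 12, crops included, and the job is handed in when it is done.

```bash
mkdir -p pics; cat > h.py <<'E'
import numpy as np, cv2
from cell import sensors, snapshot, ticket
def cam(s):
    f=s["img"].shape[0]/2/np.tan(np.radians(s["vertical_fov"]/2)); return f,s["cx"],s["cy"],np.array(s["camera_from_world"])
def ray(s,u,v,z):
    f,cx,cy,T=cam(s); R=T[:3,:3]; o=-R.T@T[:3,3]; d=R.T@np.array([(u-cx)/f,(v-cy)/f,1]); return o+d*(z-o[2])/d[2]
def proj(s,p):
    f,cx,cy,T=cam(s); c=T[:3,:3]@np.array(p)+T[:3,3]; return f*c[0]/c[2]+cx,f*c[1]/c[2]+cy
E
python3 - <<'E'
from h import *
import pickle
for n in ("top","side"):
    s=snapshot(n); pickle.dump(s,open(n+".pkl","wb")); cv2.imwrite(f"pics/{n}0.png",cv2.resize(s["img"],(800,600)))
    f,cx,cy,T=cam(s); print(n,f,cx,cy,(-T[:3,:3].T@T[:3,3]).round(3))
print(sensors.observe())
E
```

```text
top 475.9009598540992 261.6283075754499 190.01485902621056 [ 0.388 -0.048  1.575]
side 383.7799273275723 255.31615219011852 193.99530446637095 [ 1.229 -0.333  1.088]
{'t': 0.1, 'qpos': array([-1.27720616,  0.33383253,  0.03985841,  1.46620253, -0.01337242,
        1.34327565, -0.05855124]), 'qvel': array([-0.00044644,  0.0003703 , -0.00117565, -0.00095147, -0.0002094 ,
        0.00049421,  0.00038446]), 'effort': array([ 4.27053819e-03, -6.60019469e+01,  1.37040764e+00, -4.06471968e+01,
        1.71491347e-02,  9.15708602e-03, -1.25011434e-05]), 'tool_pos': array([0.24866467, 0.60010748, 0.23050534]), 'orientation': array([ 0.58828399,  0.39240453, -0.39320916, -0.58764547]), 'force': array([ 0.0278605 ,  0.57643583, -0.77903295]), 'moment': array([-0.00139566,  0.03869411,  0.01778652]), 'width': 0.08551699062813808}
```

View pics/top0.png

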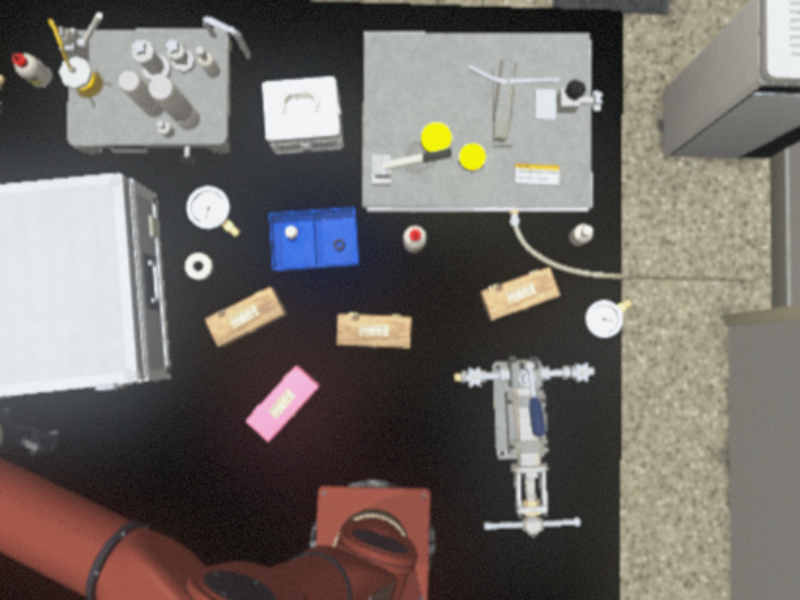

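View pics/side0.png

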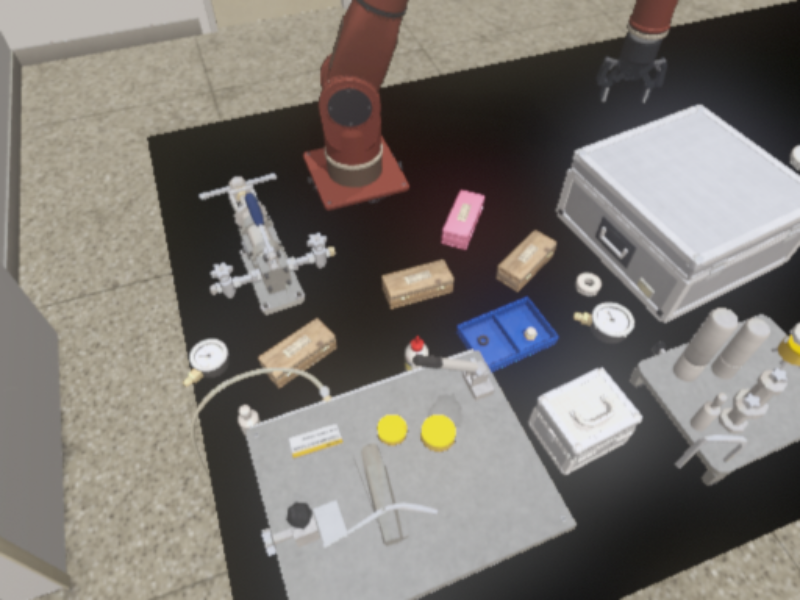

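```bash
python3 - <<'E'
from h import *
import pickle
s=pickle.load(open("top.pkl","rb")); s2=pickle.load(open("side.pkl","rb"))
hsv=cv2.cvtColor(s["img"],cv2.COLOR_BGR2HSV)
def blobs(lo,hi,z,amin=300,amax=6000):
    m=cv2.morphologyEx(cv2.inRange(hsv,lo,hi),cv2.MORPH_CLOSE,np.ones((7,7)))
    for c in cv2.findContours(m,0,1)[0]:
        if amin<cv2.contourArea(c)<amax:
            P=np.array([ray(s,*p[0],z)[:2]*1000 for p in c],np.float32)
            r=cv2.minAreaRect(P); b=cv2.boxPoints(r); e=b[1]-b[0],b[2]-b[1]; L=max(e,key=np.linalg.norm)
            print(np.round(r[0]),np.round(r[1]),"long axis deg from y",round((np.degrees(np.arctan2(-L[0],L[1]))+90)%180-90,1),c.reshape(-1,2).mean(0))
print("wood");blobs((8,50,70),(22,200,255),.047)
print("blue");blobs((105,120,60),(130,255,255),.028,800)
for n,z,p in [("case top corners",0,(170,380)),("case",0,(130,175)),("bottle",.119,(414,236)),("weight",.088,(582,232)),("gaugeb",.04,(604,318)),("gaugea",.04,(208,207)),("sealring",.018,(198,265)),("plate edge",.03,(365,210)),("rig",.1,(480,375))]:
    print(n,ray(s,p[0]/1.5625,p[1]/1.5625,z).round(3))
# case top corner height: triangulate near-left corner: top (125,180)/(... ) side (698,315)->
def tri(p,q):
    A=[];
    for S,(u,v) in ((s,p),(s2,q)):
        f,cx,cy,T=cam(S); P=np.array([[f,0,cx],[0,f,cy],[0,0,1]])@T[:3]; u/=1.5625;v/=1.5625
        A+=[u*P[2]-P[0],v*P[2]-P[1]]
    x=np.linalg.svd(np.array(A))[2][-1]; return (x[:3]/x[3]).round(3)
print("case far-right top",tri((123,175),(690,252)),"near-right", tri((138,378),(580,155)))
print("rig top",tri((532,520),(238,183)),"handle",tri((538,415),(256,210)), "wheel",tri((586,372),(222,272)),tri((474,376),(320,245)))
from scipy.spatial.transform import Rotation as R
print(R.from_quat(sensors.observe()["orientation"]).as_matrix().round(3))
E
```

```text
wood
[441.  10.] [157.  72.] long axis deg from y -1.4 [238.78947368 211.19548872]
[462. 274.] [ 72. 160.] long axis deg from y 28.4 [156.01626016 202.46341463]
[ 525. -291.] [ 71. 161.] long axis deg from y 21.5 [332.78125   187.2734375]
[1044. -593.] [ 84. 203.] long axis deg from y 61.2 [424.81818182  33.82644628]
blue
[630. 142.] [131. 188.] long axis deg from y 5.9 [200.33513514 152.31891892]
case top corners [0.326 0.435 0.   ]
case [0.76  0.543 0.   ]
bottle [ 0.626 -0.068  0.119]
weight [ 0.649 -0.409  0.088]
gaugeb [ 0.478 -0.467  0.04 ]
gaugea [0.688 0.362 0.04 ]
sealring [0.568 0.383 0.018]
plate edge [0.693 0.035 0.03 ]
rig [ 0.355 -0.206  0.1  ]
case far-right top [0.704 0.466 0.233] near-right [0.338 0.439 0.193]
rig top [ 0.082 -0.309  0.123] handle [ 0.289 -0.297  0.22 ] wheel [ 0.368 -0.399  0.153] [ 0.355 -0.188  0.14 ]
[[ 0.383 -0.    -0.924]
 [ 0.924 -0.001  0.383]
 [-0.001 -1.    -0.   ]]
```

```bash
python3 -m pendant '[0,0,35,0,0,0,85, 0,0,35,0,0,0,85, 10,-16,35,0,0,-3,85, 17,-26,0,0,0,-3,85, 17,-26,0,0,0,-3,85, 17,-26,0,0,0,-3,85, 17,-26,0,0,0,-3,85, 17,-26,0,0,0,-3,85]' 60
python3 -m pendant '[17,-26,0,0,0,-3,85, 17,-26,0,0,0,-3,85, 17,-26,0,0,0,-3,85, 17,-26,0,0,0,-3,85, 17,-26,0,0,0,-3,85, 17,-26,0,0,0,-3,85, 16,-24,0,0,0,-3,85, 0,0,0,0,0,0,85]'
python3 - <<'E'
from h import *
import pickle
s=snapshot("wrist"); pickle.dump(s,open("w1.pkl","wb")); im=s["img"].copy()
from scipy.spatial.transform import Rotation as R
o=sensors.observe(); M=R.from_quat(o["orientation"]).as_matrix(); print(o["t"],o["tool_pos"],np.degrees(np.arctan2(M[1,0],M[0,0])),M[:,1].round(3))
cv2.imwrite("pics/w1.png",im); print(proj(s,(.462,.274,.047)))
E
```

```text
t: 0.77
tool_pos: [0.3443, 0.453, 0.336]
orientation: [0.643, 0.295, -0.295, -0.642]
force: [1.1, 0.2, -0.2]
width: 0.0846
t: 1.43
tool_pos: [0.4652, 0.2682, 0.3364]
orientation: [0.687, 0.17, -0.17, -0.686]
force: [0.2, -1.7, 0.2]
width: 0.0849
1.4833 [0.46357791 0.27112624 0.33630645] 28.118019642279908 [ 0.    -0.001 -1.   ]
(np.float64(249.9059087100271), np.float64(151.3831290739593))
```

View pics/w1.png

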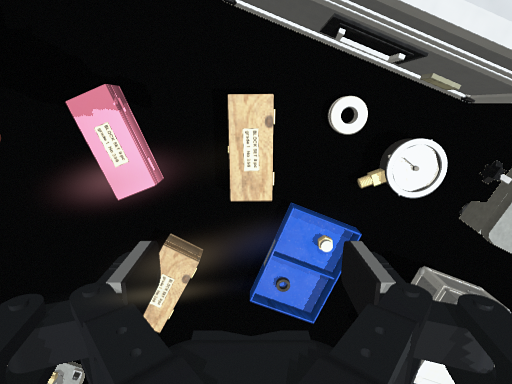

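```bash
cat >> h.py <<'E'
def meas(s,lo,hi,z,amin,near=None):
    hsv=cv2.cvtColor(s["img"],cv2.COLOR_BGR2HSV)
    m=cv2.morphologyEx(cv2.inRange(hsv,lo,hi),cv2.MORPH_CLOSE,np.ones((9,9)))
    m=cv2.morphologyEx(m,cv2.MORPH_OPEN,np.ones((5,5)))
    for c in cv2.findContours(m,0,1)[0]:
        if cv2.contourArea(c)<amin: continue
        P=np.array([ray(s,*p[0],z)[:2]*1000 for p in c],np.float32)
        r=cv2.minAreaRect(P); b=cv2.boxPoints(r); L=max((b[1]-b[0],b[2]-b[1]),key=np.linalg.norm)
        print(np.round(r[0],1),np.round(r[1],1),"ang",round((np.degrees(np.arctan2(-L[0],L[1]))+90)%180-90,1),"px",cv2.boundingRect(c))
WOOD=((8,40,60),(22,200,255)); BLUE=((105,120,60),(130,255,255))
E
python3 - <<'E'
from h import *
import pickle
s=pickle.load(open("w1.pkl","rb"))
meas(s,*WOOD,.047,1500); meas(s,*BLUE,.028,2000)
E
```

```text
[441.   21.7] [173.2  64.7] ang -1.0 px (138, 235, 65, 97)
[462.7 276.6] [ 65.4 150.2] ang 28.1 px (228, 94, 48, 108)
[626.8 145.4] [126.7 187.5] ang 5.9 px (250, 204, 111, 119)
```

```bash
python3 -m pendant '[-1,2.5,-35,0,0,0,85, -1,2.5,-35,0,0,0,85, 0,0,-35,0,0,0,85, 0,0,-35,0,0,0,85, 0,0,-35,0,0,0,85, 0,0,-35,0,0,0,85, 0,0,-35,0,0,0,85, 0,0,-35,0,0,0,85]' 70
python3 -m pendant '[0,0,-16,0,0,0,85, 0,0,-16,0,0,0,85, 0,0,-14,0,0,0,85, 0,0,0,0,0,0,85, 0,0,0,0,0,0,40, 0,0,0,0,0,0,40, 0,0,0,0,0,0,40, 0,0,0,0,0,0,40]'
python3 -c "
from h import *
o=sensors.observe();print(o['tool_pos'],o['width'],o['force'],o['moment'])"
```

```text
t: 2.15
tool_pos: [0.4587, 0.2804, 0.0545]
orientation: [-0.685, -0.175, 0.175, 0.685]
force: [0.4, 0.6, 0.0]
width: 0.0852
t: 2.82
tool_pos: [0.4603, 0.2802, 0.0114]
orientation: [-0.685, -0.175, 0.174, 0.686]
force: [-0.2, -0.2, 3.1]
width: 0.0612
[0.46026946 0.28016436 0.01141796] 0.061201201720589404 [-0.19542918 -0.18870101  3.09055653] [-0.06248048  0.29478766  0.03393169]
```

```bash
cat > rd.py <<'E'
from h import *
from scipy.spatial.transform import Rotation as R
o=sensors.observe();M=R.from_quat(o["orientation"]).as_matrix();x=M[:,0]
print("READ t",round(o["t"],2),o["tool_pos"].round(4),"F",o["force"].round(2),"Mworld",o["moment"].round(3),"M about jaw",round(o["moment"]@x,3),"w",round(o["width"],4),"down",M[:,1].round(2))
E
H='0,0,0,0,0,0,40'
python3 -m pendant '[0,0,30,0,0,0,40, 0,0,35,0,0,0,40, 0,0,35,0,0,0,40, 0,0,35,0,0,0,40, 0,0,35,0,0,0,40, 0,0,0,0,0,0,40, 0,0,0,0,0,0,40, 0,0,0,0,0,0,40]'; python3 rd.py
python3 -m pendant '[0,0,0,5.3,2.8,0,40, 0,0,0,5.3,2.8,0,40, 0,0,0,5.3,2.8,0,40, 0,0,0,5.3,2.8,0,40, 0,0,0,0,0,0,40, 0,0,0,0,0,0,40, 0,0,0,0,0,0,40, 0,0,0,0,0,0,40]'; python3 rd.py
python3 -m pendant '[0,0,0,0,0,0,40, 0,0,0,-5.3,-2.8,0,40, 0,0,0,-5.3,-2.8,0,40, 0,0,0,-5.3,-2.8,0,40, 0,0,0,-5.3,-2.8,0,40, 0,0,0,0,0,0,40, 0,0,0,0,0,0,40, 0,0,0,0,0,0,40]'; python3 rd.py
python3 -m pendant '[0,0,0,-5.3,-2.8,0,40, 0,0,0,-5.3,-2.8,0,40, 0,0,0,-5.3,-2.8,0,40, 0,0,0,-5.3,-2.8,0,40, 0,0,0,0,0,0,40, 0,0,0,0,0,0,40, 0,0,0,0,0,0,40, 0,0,0,0,0,0,40]'; python3 rd.py
python3 -m pendant '[0,0,0,0,0,0,40, 0,0,0,5.3,2.8,0,40, 0,0,0,5.3,2.8,0,40, 0,0,0,5.3,2.8,0,40, 0,0,0,5.3,2.8,0,40, 0,0,0,0,0,0,40, 0,0,0,0,0,0,40, 0,0,0,0,0,0,40]'; python3 rd.py
```

```text
t: 3.48
tool_pos: [0.4593, 0.2793, 0.1798]
orientation: [-0.685, -0.174, 0.174, 0.685]
force: [0.1, 0.6, -3.4]
width: 0.0611
READ t 3.48 [0.4593 0.2793 0.1798] F [ 0.1   0.64 -3.42] Mworld [-0.019  0.019  0.058] M about jaw -0.007 w 0.0611 down [-0. -0. -1.]
t: 4.15
tool_pos: [0.4588, 0.2807, 0.1799]
orientation: [-0.528, -0.136, 0.206, 0.812]
force: [-0.1, 0.1, -1.6]
width: 0.0611
READ t 4.15 [0.4588 0.2807 0.1799] F [-0.1   0.08 -1.61] Mworld [-0.53 -0.29  0.01] M about jaw -0.605 w 0.0611 down [-0.19  0.36 -0.91]
t: 4.82
tool_pos: [0.4594, 0.2798, 0.1804]
orientation: [-0.685, -0.174, 0.175, 0.686]
force: [-0.5, -0.6, -2.6]
width: 0.0609
READ t 4.82 [0.4594 0.2798 0.1804] F [-0.48 -0.64 -2.57] Mworld [-0.055 -0.006 -0.033] M about jaw -0.051 w 0.0609 down [-0.  0. -1.]
t: 5.48
tool_pos: [0.4608, 0.2777, 0.1806]
orientation: [0.813, 0.203, -0.135, -0.529]
force: [-0.2, -0.6, -2.2]
width: 0.0613
READ t 5.48 [0.4608 0.2777 0.1806] F [-0.19 -0.61 -2.21] Mworld [0.539 0.316 0.067] M about jaw 0.624 w 0.0613 down [ 0.19 -0.36 -0.91]
t: 6.15
tool_pos: [0.4599, 0.2791, 0.1804]
orientation: [0.686, 0.174, -0.174, -0.685]
force: [-0.8, 0.6, -3.0]
width: 0.0609
READ t 6.15 [0.4599 0.2791 0.1804] F [-0.78  0.65 -2.98] Mworld [ 0.073 -0.032 -0.032] M about jaw 0.049 w 0.0609 down [ 0. -0. -1.]
```

```bash
cat > rd.py <<'E'
from h import *
from scipy.spatial.transform import Rotation as R
a=[]
for i in range(6):
    o=sensors.observe();M=R.from_quat(o["orientation"]).as_matrix();a.append([o["moment"]@M[:,0],o["force"][2]]); snapshot("wrist")
a=np.array(a)
print("READ t",round(o["t"],2),o["tool_pos"].round(4),"M jaw,Fz mean",a.mean(0).round(3),"sd",a.std(0).round(3),"w",round(o["width"],4),"down",M[:,1].round(2))
E
python3 rd.py
python3 -m pendant '[0,0,0,5.3,2.8,0,40, 0,0,0,5.3,2.8,0,40, 0,0,0,5.3,2.8,0,40, 0,0,0,5.3,2.8,0,40, 0,0,0,0,0,0,40, 0,0,0,0,0,0,40, 0,0,0,0,0,0,40, 0,0,0,0,0,0,40]' >/dev/null
python3 -m pendant '[0,0,0,0,0,0,40, 0,0,0,-5.3,-2.8,0,40, 0,0,0,-5.3,-2.8,0,40, 0,0,0,-5.3,-2.8,0,40, 0,0,0,-5.3,-2.8,0,40, 0,0,0,0,0,0,40, 0,0,0,0,0,0,40, 0,0,0,0,0,0,40]'>/dev/null; python3 rd.py
```

```text
READ t 6.4 [0.4592 0.2804 0.1801] M jaw,Fz mean [ 0.056 -2.773] sd [0.015 0.568] w 0.0611 down [-0. -0. -1.]
READ t 8.03 [0.4603 0.2785 0.1802] M jaw,Fz mean [-0.018 -2.563] sd [0.045 0.608] w 0.0612 down [-0.  0. -1.]
```

```bash
python3 rd.py
python3 -m pendant '[0,0,0,-5.3,-2.8,0,40, 0,0,0,-5.3,-2.8,0,40, 0,0,0,-5.3,-2.8,0,40, 0,0,0,-5.3,-2.8,0,40, 0,0,0,0,0,0,40, 0,0,0,0,0,0,40, 0,0,0,0,0,0,40, 0,0,0,0,0,0,40]' >/dev/null
python3 -m pendant '[0,0,0,0,0,0,40, 0,0,0,5.3,2.8,0,40, 0,0,0,5.3,2.8,0,40, 0,0,0,5.3,2.8,0,40, 0,0,0,5.3,2.8,0,40, 0,0,0,0,0,0,40, 0,0,0,0,0,0,40, 0,0,0,0,0,0,40]'>/dev/null; python3 rd.py; python3 rd.py
```

```text
READ t 8.33 [0.4599 0.2793 0.1803] M jaw,Fz mean [-0.009 -2.926] sd [0.023 0.557] w 0.0612 down [-0.  0. -1.]
READ t 9.97 [0.4592 0.2803 0.1801] M jaw,Fz mean [-0.008 -2.487] sd [0.023 0.426] w 0.0611 down [-0. -0. -1.]
READ t 10.27 [0.4597 0.2796 0.1803] M jaw,Fz mean [ 0.003 -2.263] sd [0.017 0.144] w 0.0611 down [-0. -0. -1.]
```

```bash
python3 -m pendant '[0,0,-30,0,0,0,40, 0,0,-35,0,0,0,40, 0,0,-35,0,0,0,40, 0,0,-30,0,0,0,40, 0,0,-20,0,0,0,40, 0,0,-12,0,0,0,40, 0,0,-7.5,0,0,0,40, 0,0,0,0,0,0,40]'
python3 -m pendant '[0,0,0,0,0,0,40, 0,0,0,0,0,0,85, 0,0,0,0,0,0,85, 0,0,0,0,0,0,85, 0,0,25,0,0,0,85, 0,0,35,0,0,0,85, 0,0,40,0,0,0,85, 0,0,40,0,0,0,85]'
python3 -m pendant '[0,0,40,0,0,0,85, -2,-30,40,0,0,-3.7,85, -2,-35,40,0,0,-3.7,85, -2,-40,0,0,0,-3.7,85, -3,-40,0,0,0,-3.7,85, -3,-40,0,0,0,-3.7,85, -3,-40,0,0,0,-3.7,85, -3,-40,0,0,0,-3.7,85]'
python3 -m pendant '[0,0,0,0,0,-3.6,85, 0,0,0,0,0,0,85, 0,0,0,0,0,0,85, 0,0,0,0,0,0,85, 0,0,0,0,0,0,85, 0,0,0,0,0,0,85, 0,0,0,0,0,0,85, 0,0,0,0,0,0,85]'
python3 - <<'E'
from h import *
s=snapshot("wrist"); cv2.imwrite("pics/w2.png",s["img"]); meas(s,*WOOD,.047,1500); meas(s,*BLUE,.028,2000)
t=snapshot("top"); meas(t,*WOOD,.047,300)
from scipy.spatial.transform import Rotation as R
o=sensors.observe(); M=R.from_quat(o["orientation"]).as_matrix(); print(o["t"],o["tool_pos"],np.degrees(np.arctan2(M[1,0],M[0,0])))
E
```

```text
t: 10.98
tool_pos: [0.4602, 0.2796, 0.0117]
orientation: [-0.685, -0.174, 0.174, 0.686]
force: [-0.2, 0.7, -2.2]
width: 0.0611
t: 11.65
tool_pos: [0.4595, 0.2791, 0.1525]
orientation: [0.686, 0.174, -0.174, -0.685]
force: [-0.1, 1.0, -0.1]
width: 0.0846
t: 12.32
tool_pos: [0.4422, 0.0252, 0.2559]
orientation: [-0.707, -0.015, 0.015, 0.707]
force: [1.1, -0.4, -0.0]
width: 0.0848
t: 12.98
tool_pos: [0.4426, 0.0275, 0.2553]
orientation: [0.707, -0.006, 0.006, -0.707]
force: [0.2, -0.1, -0.1]
width: 0.0853
[431.7  -1.8] [175.  104.6] ang -1.0 px (200, 116, 85, 144)
[627.5 130.4] [129.  158.4] ang 5.7 px (354, 0, 122, 147)
[439.3 -40.5] [70.6 54.6] ang -88.5 px (246, 201, 18, 23)
[458.5 272.4] [ 85.5 159.8] ang 27.3 px (131, 183, 51, 40)
[ 527.4 -291.9] [ 74.  166.2] ang 21.4 px (308, 170, 50, 35)
[ 542.1 -682.3] [1249.9  373.3] ang -89.8 px (396, 0, 116, 384)
[1139.4 -151.7] [ 17.3 389.9] ang 1.8 px (235, 0, 118, 6)
13.0833 [0.44258285 0.02727546 0.25537758] -0.9711371866847135
```

View pics/w2.png

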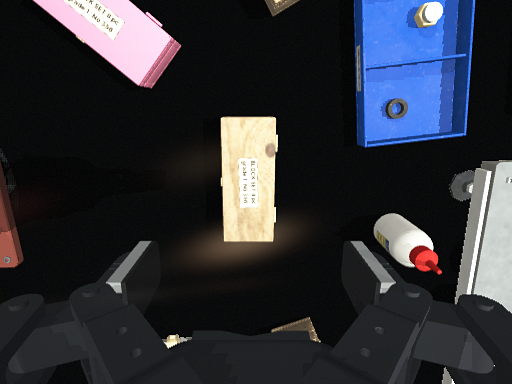

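```bash
python3 - <<'E'
from h import *
s=snapshot("wrist")
P=[ray(s,u,v,.047)*1000 for u,v in ((221,117),(275,117),(274,241),(222,241))]
print(np.round(P,1),np.mean(P,0).round(1))
E
```

```text
[[411.6  84.8  47. ]
 [471.5  83.7  47. ]
 [470.8 -65.6  47. ]
 [406.3 -64.5  47. ]] [440.    9.6  47. ]
```

```bash
python3 -m pendant '[-1,-9,-25,0,0,0,85, -1,-9,-35,0,0,0,85, 0,0,-35,0,0,0,85, 0,0,-35,0,0,0,85, 0,0,-35,0,0,0,85, 0,0,-30,0,0,0,85, 0,0,-20,0,0,0,85, 0,0,0,0,0,0,85]' 70
python3 -m pendant '[0,0,-16,0,0,0,85, 0,0,-13,0,0,0,85, 0,0,0,0,0,0,85, 0,0,0,0,0,0,40, 0,0,0,0,0,0,40, 0,0,0,0,0,0,40, 0,0,0,0,0,0,40, 0,0,0,0,0,0,40]'
python3 -m pendant '[0,0,30,0,0,0,40, 0,0,35,0,0,0,40, 0,0,35,0,0,0,40, 20,0,35,0,0,0,40, 30,0,35,0,0,0,40, 0,0,0,0,0,0,40, 0,0,0,0,0,0,40, 0,0,0,0,0,0,40]'; python3 rd.py
python3 -m pendant '[0,0,0,6,0,0,40, 0,0,0,6,0,0,40, 0,0,0,6,0,0,40, 0,0,0,6,0,0,40, 0,0,0,0,0,0,40, 0,0,0,0,0,0,40, 0,0,0,0,0,0,40, 0,0,0,0,0,0,40]'>/dev/null
python3 -m pendant '[0,0,0,0,0,0,40, 0,0,0,-6,0,0,40, 0,0,0,-6,0,0,40, 0,0,0,-6,0,0,40, 0,0,0,-6,0,0,40, 0,0,0,0,0,0,40, 0,0,0,0,0,0,40, 0,0,0,0,0,0,40]'>/dev/null; python3 rd.py
python3 -m pendant '[0,0,0,-6,0,0,40, 0,0,0,-6,0,0,40, 0,0,0,-6,0,0,40, 0,0,0,-6,0,0,40, 0,0,0,0,0,0,40, 0,0,0,0,0,0,40, 0,0,0,0,0,0,40, 0,0,0,0,0,0,40]'>/dev/null
python3 -m pendant '[0,0,0,0,0,0,40, 0,0,0,6,0,0,40, 0,0,0,6,0,0,40, 0,0,0,6,0,0,40, 0,0,0,6,0,0,40, 0,0,0,0,0,0,40, 0,0,0,0,0,0,40, 0,0,0,0,0,0,40]'>/dev/null; python3 rd.py; python3 rd.py
```

```text
t: 13.8
tool_pos: [0.4377, 0.0085, 0.0371]
orientation: [0.708, -0.008, 0.004, -0.706]
force: [-0.9, -0.4, -0.2]
width: 0.0851
t: 14.47
tool_pos: [0.4414, 0.0093, 0.013]
orientation: [-0.707, 0.006, -0.007, 0.707]
force: [-1.1, -0.8, 6.0]
width: 0.0613
t: 15.13
tool_pos: [0.4871, 0.0089, 0.1781]
orientation: [-0.707, 0.007, -0.006, 0.707]
force: [-0.8, -0.1, -4.7]
width: 0.0609
READ t 15.38 [0.4868 0.009  0.1774] M jaw,Fz mean [ 0.014 -4.355] sd [0.021 0.53 ] w 0.0609 down [-0. -0. -1.]
READ t 17.02 [0.4876 0.0081 0.178 ] M jaw,Fz mean [ 0.032 -4.32 ] sd [0.032 0.255] w 0.0608 down [-0.  0. -1.]
READ t 18.65 [0.4876 0.0099 0.1778] M jaw,Fz mean [-0.039 -4.332] sd [0.031 0.484] w 0.0608 down [-0. -0. -1.]
READ t 18.95 [0.4877 0.0092 0.178 ] M jaw,Fz mean [-0.066 -4.062] sd [0.025 0.535] w 0.0607 down [-0. -0. -1.]
```

```bash

python3 -m pendant '[0,0,0,6,0,0,40, 0,0,0,6,0,0,40, 0,0,0,6,0,0,40, 0,0,0,6,0,0,40, 0,0,0,6,0,0,40, 0,0,0,0,0,0,40, 0,0,0,0,0,0,40, 0,0,0,0,0,0,40]'>/dev/null; python3 rd.py
python3 -m pendant '[0,0,0,0,0,0,40, 0,0,0,-6,0,0,40, 0,0,0,-6,0,0,40, 0,0,0,-6,0,0,40, 0,0,0,-6,0,0,40, 0,0,0,-6,0,0,40, 0,0,0,0,0,0,40, 0,0,0,0,0,0,40]'>/dev/null; python3 rd.py; python3 rd.py
python3 -m pendant '[0,0,0,-6,0,0,40, 0,0,0,-6,0,0,40, 0,0,0,-6,0,0,40, 0,0,0,-6,0,0,40, 0,0,0,-6,0,0,40, 0,0,0,0,0,0,40, 0,0,0,0,0,0,40, 0,0,0,0,0,0,40]'>/dev/null; python3 rd.py
python3 -m pendant '[0,0,0,0,0,0,40, 0,0,0,6,0,0,40, 0,0,0,6,0,0,40, 0,0,0,6,0,0,40, 0,0,0,6,0,0,40, 0,0,0,6,0,0,40, 0,0,0,0,0,0,40, 0,0,0,0,0,0,40]'>/dev/null; python3 rd.py; python3 rd.py
```

```text
READ t 19.92 [0.4878 0.0102 0.1786] M jaw,Fz mean [-0.883 -4.304] sd [0.029 0.442] w 0.061 down [-0.    0.5  -0.87]
READ t 20.88 [0.4875 0.0078 0.178 ] M jaw,Fz mean [ 0.036 -4.289] sd [0.04  0.643] w 0.0607 down [-0.  0. -1.]
READ t 21.18 [0.4877 0.0088 0.178 ] M jaw,Fz mean [ 0.074 -4.207] sd [0.03  0.505] w 0.0612 down [-0.  0. -1.]
READ t 22.15 [0.4878 0.0081 0.1785] M jaw,Fz mean [ 0.896 -4.503] sd [0.025 0.352] w 0.0608 down [-0.   -0.5  -0.87]
READ t 23.12 [0.4875 0.0102 0.1778] M jaw,Fz mean [-0.028 -4.133] sd [0.046 0.228] w 0.0611 down [-0. -0. -1.]
READ t 23.42 [0.4876 0.0093 0.178 ] M jaw,Fz mean [-0.097 -3.954] sd [0.038 0.625] w 0.0611 down [-0. -0. -1.]
```

```bash

python3 -m pendant '[5,5,3,0,0,0,40, 20,19,3,0,0,0,40, 25,24,3,0,0,0,40, 25,24,3,0,0,0,40, 25,24,3,0,0,0,40, 20,19,0,0,0,0,40, 15,14,0,0,0,0,40, 5,5,0,0,0,0,40]'
python3 -m pendant '[0,0,0,0,0,0,40, 0,0,0,0,0,0,40, 0,0,0,0,0,0,40, 0,0,0,0,0,0,40, 0,0,0,0,0,0,40, 0,0,0,0,0,0,40, 0,0,0,0,0,0,40, 0,0,0,0,0,0,40]'
python3 - <<'E'
from h import *
s=snapshot("top"); cv2.imwrite("pics/top2.png",cv2.resize(s["img"],(800,600))); meas(s,*WOOD,.047,300)
o=sensors.observe(); print(o["t"],o["tool_pos"],o["qvel"].round(3))
t=snapshot("side"); cv2.imwrite("pics/side2.png",cv2.resize(t["img"],(800,600)))
E
```

```text
t: 24.13
tool_pos: [0.6294, 0.1473, 0.1921]
orientation: [-0.707, 0.005, -0.005, 0.707]
force: [-0.4, 0.9, -5.5]
width: 0.0612
t: 24.8
tool_pos: [0.6276, 0.1429, 0.1933]
orientation: [-0.707, 0.006, -0.006, 0.707]
force: [0.8, 0.0, -4.8]
width: 0.061
[ 48.9 -11.3] [130.   60.1] ang -12.0 px (221, 326, 40, 24)
[ 532.4 -286.9] [ 89.8 161.8] ang 22.7 px (308, 167, 51, 38)
[487.6 326.8] [173.9  60.8] ang -87.4 px (131, 167, 20, 55)
[668.7 119.6] [91.9 71.3] ang -88.4 px (196, 126, 23, 29)
[ 541.7 -683.3] [ 371.5 1251.6] ang 89.9 px (396, 0, 116, 384)
24.85 [0.62760453 0.14302993 0.19321541] [-0.     0.003 -0.001 -0.002 -0.    -0.002  0.001]
```

View pics/top2.png

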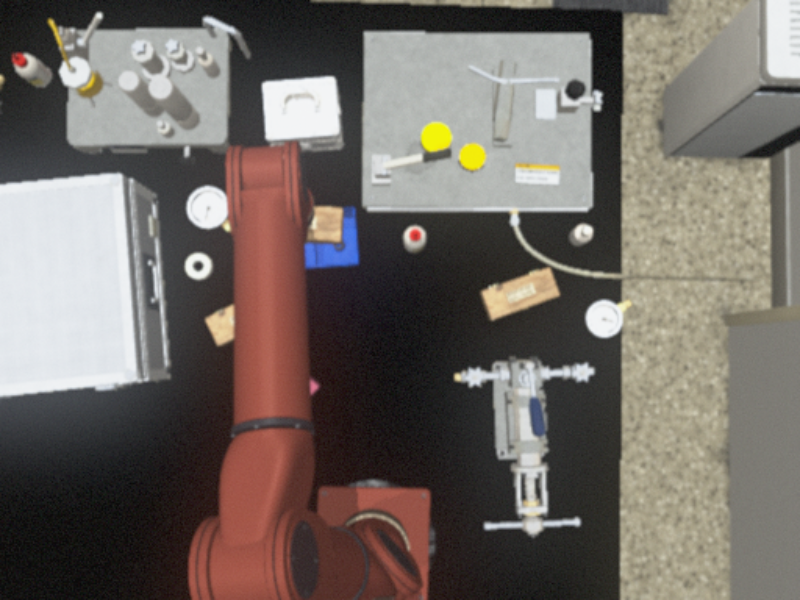

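View pics/side2.png

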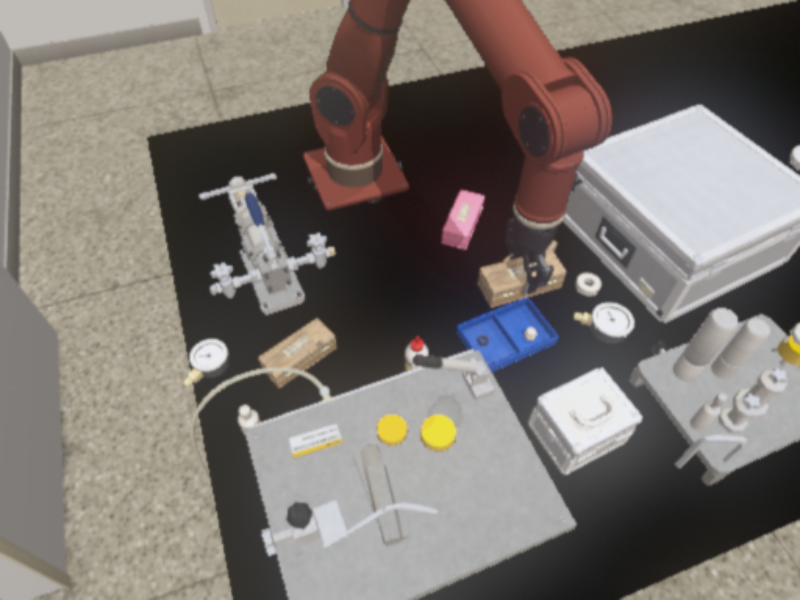

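```bash
python3 -c "
from h import *
print(ticket.finish_job()); o=sensors.observe(); print(o['t'],o['tool_pos'],o['width'])"
```

```text
the job is handed in; nothing more can be done
None
the job is handed in; nothing more can be done
```

I found the rattling box and handed the job in at about 25 s, with that box held level over the tray. It is the middle one of the three. I never picked up the right-hand box, because the middle one had already been identified.

- **Left box (silent):** I lifted and rocked it several times. It weighed about 2.7 N. Its balance readings did not follow the rocking: some early ones differed by up to 0.1 N m, but they did not repeat. I set it back where it stood.
- **Middle box (rattling):** I rocked it 24° and then 30° each way, at about 0.18 m up. It weighed about 4.3 N. Its settled balance moved from +0.07 to −0.10 N m with the expected sign, close to the expected 0.14 N m shift.

**Last checks:**
- The fingertips were at (0.628, 0.143, 0.193), against a measured tray centre of about (0.628, 0.143).
- The box centre was roughly 0.2 m above the worktop. The gripper opening was 61 mm and joint speeds were near zero.
- In the last pictures the tray, bystanders and right-hand box had not visibly moved.
- The left box was mostly hidden by the arm. Its visible corner was where it had been, and a partly hidden look right after I set it down put it within about 1 cm of its starting spot.
- A final state reading after hand-in was refused, so these figures are from just before.

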